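# Wedge the rocking stool steady

### The arm

A 7-joint arm with a two-finger parallel gripper is mounted at the origin on a cart in front of the work surface, level with it; the furniture and walls round the work are solid. World frame = base frame: x ahead of the robot, y to its left, z up, the work surface at z = 0. Lengths are in m, angles in rad, forces in N, time in s.
With the tool pointing down it reaches from about 0.425 to 0.925 m from the base axis. Payload 6.8 kg.
Tool frame: the origin (TCP) lies at the very end of the fingers, on their centre line; the grasp point (between the pads) lies 19 mm behind it; z points along the fingers, y is the line along which they close (so a half turn about z gives the same grasp; the last joint's range is limited). The gripper opens to 85 mm and grips with 20 to 120 N. Pads are 22 mm wide; open, the fingers measure 114 mm over their backs; the gripper's body (76 mm by 85 mm) begins 54 mm behind the grasp point. The pads swing forward as they close: fully open they stand 13 mm farther back than shut.
Start: joints at [-1.444, 0.477, 0.022, 1.555, -0.011, 1.109, -0.083], TCP at [0.157, 0.656, 0.231] pointing down, gripper open.
Joint ranges: [-2.96, 2.96], [-0.34, 2.1], [-1.41, 1.46], [0.24, 2.44], [-1.37, 4.51], [0.17, 1.92], [-2.96, 2.96]. Speed limits (rad/s): [2.39, 2.39, 3.14, 3.14, 3.14, 3.14, 3.14].

### API

Orientations are given as a rotation vector (axis times angle).
In Python, from bench import get_obs, viewer, r gives the robot as it stands. The module is installed in compiled form; this text tells all that it offers.
- The arm moves only by the tool play_rows, never from a script. Its argument "commands" is a list that holds one entry, the list of rows, each a list of 5 numbers: the gripper's target within -1 to 1 (shut at 1, half-way at 0, fully open at -1), then the shift along the tool's x, y, z scaled (see below), then the turn about the tool's z scaled (see below). A call has 1 to 12 rows; each row is the pose to reach, as a shift and turn from the pose commanded when the call began, along the tool's axes at that moment; what a row does not reach only later rows make up. The controller multiplies each number of a shift by 0.2 m and each number of a turn by pi/2 rad. A row lasts 1/12 s, in which the tool goes at most 41.7 mm and 7.16 degrees, less where a joint would pass 70% of its speed; a pose out of reach is approached as far as the arm can. A call with a number of a shift or a turn outside -1 to 1 is refused whole. A call with a gripper value outside its range is refused whole. The fingers move at their own pace and stop on an object; "grip_force" is the grip in N (left out, the last holds). Time passes only in rows, so rows that repeat a pose let the fingers close. It gives the time, the measured TCP pose, the force, the opening and the grip force at its end, in the units of the state.
- get_obs(): the state, without advancing time (a new reading comes with each control period).
- viewer.grab_frame(name): name is "scene" or "top"; returns a dict with "pixels" (400x640x3 uint8, red, green, blue), "fovy" (degrees; the focal length in pixels is half the picture's height over the tangent of half this angle, whatever the lens; pixels are square), "cx", "cy" (the principal point, pixels), "world_to_cam" (4x4, takes a point from world to camera coordinates). Camera axes: x right, y up, looking along -z (the intrinsics and any distortion apply to the point x, -y, -z); pixel columns grow to the right and rows downward; lengths in m; the calibration is good to about 2 mm. A picture is of the moment at which its call begins. There is no depth.
- r.hand_in(): hands the job in; it is judged then, once.
Trained networks look in a picture, given as the dict that the camera call returned (one of the last four; its "shot" number tells which), for a name from the list of things; names that differ only in an ending like _2 or _b are one class to them, and where a whole thing is asked for, a point or a joint stands for the part that bears it (a point fixed in the world has none). Each returns a list of dicts, best first, with "score" (0 to 1); they miss things now and then, are a little off and sometimes report something else, mostly with a low value. They report only what shows in the picture. A call takes as long as a camera call. They do not tell look-alikes from the thing itself.
- viewer.trace(picture, thing): "pixels" (400x640 bool, what is visible of it) and "rect" ([left, top, right, bottom] in pixels, round what is visible of it).
The state is a dict: "clock": time; "joints": joint angles; "qvel": joint speeds; "tau": joint torques, N m; "tcp_pos": TCP position; "orientation": TCP orientation; "contact_force": force on the tool from outside, world axes, zero at the start; "moment": the same for the moment, N m; "grip_width": finger opening in m; "gripper_force": force on a finger pad.
Only numpy, scipy, OpenCV 4.12 (cv2) and the standard library are available. Lean on these libraries where they do the work, as an engineer would, in place of code of your own. Each camera call takes 0.05 s, during which the arm holds its last target. There are 200 camera calls.

### The job

The low wooden stool on the bench rocks because one leg is too short: the front left one, which the loose wooden wedge points at. Without gripping or lifting anything, push the wedge thin end first under that leg with the fingertips until it just fills the gap and the stool no longer rocks: the other three feet stay on the bench, the stool stays where it is instead of being shoved along, and the other things are left alone. Then press down firmly with the fingers on the seat's corner right above that leg, and finish while still pressing there, with the stool standing firm on its wedge.

Things in the scene. Friction and masses are not known exactly. Their poses are not given: they have to be found in the camera images.
- stool: low pale wooden stool, 190 (x) x 240 (y) x 70 mm high, about 1 kg, loose. Origin below the seat's middle, level with the good feet; -x is its front side (towards the robot), +y its left. Legs 24 mm square, axes at x = +-73, y = +-95 mm. Left alone it stands level on three legs; less than 1 N on the seat above the short (front left) leg rocks it until that leg meets the bench or the wedge
- short_foot (a point): point of the stool straight below the axis of the short leg (front left, x = -73, y = +95 mm), level with the underside of the good feet, so on the bench while the stool stands level; the short leg itself ends 4 to 9 mm above it, differently each time, and does not give
- press_spot (a point): point on top of the seat right above the short leg, in the middle of the round tenon end that shows there, 22 mm from the seat's front edge and 25 mm from its left end: where to press; 70 mm above the bench while the stool stands level
- foot_front_right (a point): middle of the underside of the front right leg (x = -73, y = -95 mm); on the bench when that foot is down
- foot_back_left (a point): middle of the underside of the back left leg (x = +73, y = +95 mm)
- foot_back_right (a point): middle of the underside of the back right leg (x = +73, y = -95 mm); this one lifts when the stool rocks on to its short leg
- wedge: loose wooden wedge lying flat on the bench in front of the short leg, 100 mm long (x), 36 wide (y), 35 g; friction about 0.6 on wood, so it stays where it is pushed. Origin in the middle of its underside, +x to the thin end. Thickness falls evenly from 16 mm at the blunt heel (x = -50 mm) to 2 mm at the thin end (x = +50 mm), 7 mm in every 50 mm
- wedge_tip (a point): middle of the wedge's thin end, on the bench
- wedge_heel (a point): middle of the lower edge of the wedge's upright heel face (36 mm wide, 16 mm high), the face to push on. The wedge slides with under 0.5 N until it meets the leg; the push then rises steeply, and about 4 to 8 N shoves the whole stool along or begins to jack it up
- sanding_block: bystander: sanding block, 42 x 75 x 27 mm, lying in front of the stool; origin under its middle
- glue_stick: bystander: lying glue stick, 24 mm thick, 91 mm long, left of the wedge; origin under its middle
- tape_roll: bystander: roll of masking tape lying flat, 83 mm across, 20 mm high, right of the stool; origin under its middle
There are look-alikes about, which are no part of the job. What is shaped like the wedge but yellow is not meant.

How it is judged:
On the way:
1. the wedge's thin end has been pushed under the short leg (x of wedge_tip in the frame of stool above -0.075 m and y of wedge_tip in the frame of stool between 0.07 and 0.12 m), for 0.2 s.
At the end, for the whole second after the job is handed in: The robot is still pressing on the seat with more than 3 N, within 30 mm of the spot above the short leg; the short leg rests on the wedge (more than 2 N), which lies flat on the bench; the other three feet all stand on the bench (none more than 1 mm above it), and nothing moves under that press (contact force between the fingers and stool above 3 N and horizontal distance between the grasp point and press_spot below 0.03 m and contact force between wedge and stool above 2 N and height (world z) of each of foot_front_right, foot_back_left, foot_back_right below 0.001 m and x of wedge_tip in the frame of stool above -0.075 m and height (world z) of wedge below 0.006 m and linear speed of each of stool, wedge below 0.01 m/s); the arm keeps its last pose, push and grip.
It fails at once if the wedge is lifted off the bench (height (world z) of wedge above 0.012 m).
It fails at once if the stool is lifted or tipped up (height (world z) of stool above 0.02 m or angle between stool's own z axis and vertical above 0.2 rad).
It fails at once if the stool is shoved more than 6 mm along the bench (distance of stool from where it was at the start of the episode above 0.006 m).
It fails at once if a bystander is moved more than 20 mm (distance of any of sanding_block, glue_stick, tape_roll from where it was at the start of the episode above 0.02 m).
It also fails if it takes over 51 s, if anything falls off the work surface, if the arm or the gripper's body presses on something with over 40 N, if the wrist force passes 120 N, or if a joint passes its speed limit or range.

## Working session

There is one attempt and no reset: what is moved stays moved. The work goes in short steps, Python scripts to look and compute and a tool call to move; the robot and the scene stay as the last step left them, time stands still between calls to the robot, and variables do not carry over. Pictures are saved under pics/ and viewed, at most 10 in all, crops included, and the job is handed in when it is done.

Besides the shell and the picture viewer there is one more tool, called after "Emit:" by a JSON object that holds its "op" and its "data", one argument or row to a line. play_rows: Moves the arm, as the interface text tells. Shifts and turns lie within -1 to 1; 1 stands for 0.2 m of shift or pi/2 rad of turn. Its arguments: {"type":"object","properties":{"commands":{"type":"array","items":{"type":"array","items":{"type":"array","items":{"type":"number","minimum":-1,"maximum":1}}}},"grip_force":{"type":"number"}},"required":["commands"]}

```bash
mkdir -p pics
cat > h.py <<'E'
import numpy as np, cv2
from bench import get_obs, viewer, r
def K(p):
    f=200/np.tan(np.radians(p["fovy"])/2); return f,p["cx"],p["cy"]
def ray(p,uv):
    f,cx,cy=K(p); T=np.array(p["world_to_cam"]); R=T[:3,:3]; c=-R.T@T[:3,3]
    d=R.T@np.array([(uv[0]-cx)/f,-(uv[1]-cy)/f,-1]); return c,d
def at(p,uv,z=0):
    c,d=ray(p,uv); return c+d*(z-c[2])/d[2]
def proj(p,P):
    f,cx,cy=K(p); T=np.array(p["world_to_cam"]); q=T[:3,:3]@np.array(P)+T[:3,3]
    return np.array([cx+f*q[0]/-q[2], cy-f*q[1]/-q[2]])
def save(p,n,crop=None,s=1):
    im=p["pixels"][:,:,::-1]
    if crop: im=im[crop[1]:crop[3],crop[0]:crop[2]]
    cv2.imwrite("pics/"+n,cv2.resize(im,None,fx=s,fy=s,interpolation=cv2.INTER_CUBIC))
E
python3 - <<'E'
from h import *
print({k:np.round(v,3) for k,v in get_obs().items()})
for n in("top","scene"):
    p=viewer.grab_frame(n); save(p,n+"0.png"); print(n,{k:v for k,v in p.items() if k!="pixels"})
    for t in("wedge","stool","sanding_block","glue_stick","tape_roll"):
        for d in viewer.trace(p,t)[:3]:
            m=d["pixels"]; print(t,round(d["score"],2),d["rect"],m.sum(),cv2.minAreaRect(np.argwhere(m)[:,::-1].astype(np.float32)),p["pixels"][m].mean(0).round())
E
```

```text
{'clock': np.float64(0.0), 'joints': array([-1.444,  0.478,  0.022,  1.556, -0.012,  1.109, -0.083]), 'qvel': array([ 0.001,  0.   ,  0.001, -0.002, -0.001, -0.002, -0.001]), 'tau': array([-0.0000e+00, -5.9645e+01,  1.6080e+00, -2.8121e+01,  1.2000e-02,
        9.0000e-03,  0.0000e+00]), 'tcp_pos': array([0.157, 0.656, 0.23 ]), 'orientation': array([-3.68e-01, -3.12e+00,  3.00e-03]), 'contact_force': array([-0.05 ,  0.24 , -0.499]), 'moment': array([-0.037,  0.038, -0.024]), 'gripper_force': np.float64(0.0), 'grip_width': np.float64(0.086)}
top {'fovy': 56.999948605148845, 'cx': 324.70726131838074, 'cy': 198.01858797075363, 'world_to_cam': array([[ 0.05869576, -0.99826937, -0.00361587,  0.07524701],
       [ 0.97264509,  0.05637286,  0.22535223, -0.61330739],
       [-0.22475839, -0.01674418,  0.97427065, -0.81505561],
       [ 0.        ,  0.        ,  0.        ,  1.        ]]), 'shot': 1}
wedge 0.84 [223.3, 273.8, 262.1, 299.1] 637 ((242.6615447998047, 285.59228515625), (15.348512649536133, 42.88813400268555), 74.74488067626953) [219. 219.  87.]
wedge 0.71 [279.6, 221.6, 296.5, 25
[... 2149 characters left out ...]
04115295410156), (23.720369338989258, 37.00377655029297), 87.1375961303711) [142. 121.  88.]
glue_stick 0.74 [238.3, 170.0, 275.9, 191.6] 374 ((255.64382934570312, 180.11642456054688), (38.03837585449219, 10.767786026000977), 20.556047439575195) [ 83. 101. 132.]
glue_stick 0.21 [278.7, 135.6, 414.6, 244.6] 7496 ((344.9764709472656, 183.30731201171875), (116.22325134277344, 86.4753189086914), 40.76360321044922) [160. 129.  86.]
tape_roll 0.94 [361.8, 277.1, 407.2, 325.5] 1210 ((383.0, 300.5), (43.0, 44.0), 90.0) [161. 131.  92.]
tape_roll 0.49 [235.5, 168.3, 274.2, 191.4] 377 ((255.76805114746094, 179.60308837890625), (38.62614822387695, 10.1950044631958), 21.037511825561523) [ 83. 102. 134.]
```

Run:
```python
import cv2
a=cv2.imread("pics/top0.png")[110:310,200:440]; b=cv2.imread("pics/scene0.png")[120:340,160:440]
cv2.imwrite("pics/a.png",cv2.resize(a,None,fx=3,fy=3,interpolation=cv2.INTER_CUBIC))
cv2.imwrite("pics/b.png",cv2.resize(b,None,fx=2.7,fy=2.7,interpolation=cv2.INTER_CUBIC))
```

```text
(no output)
```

View pics/a.png

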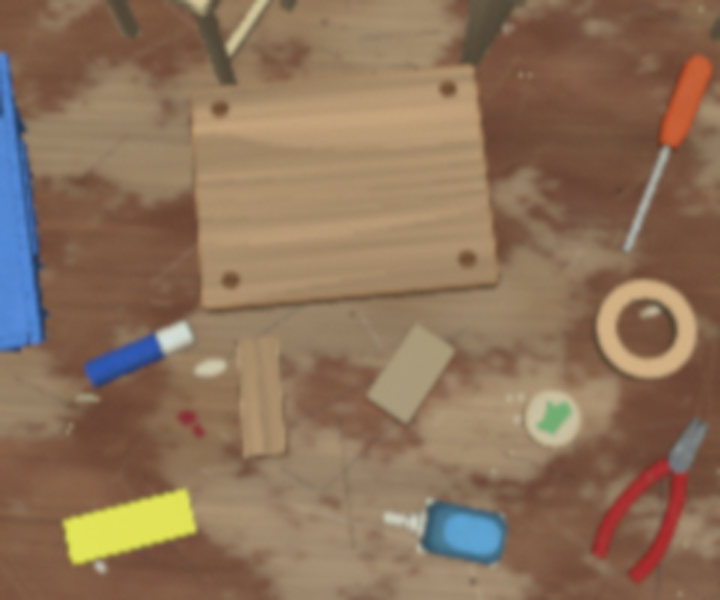

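View pics/b.png

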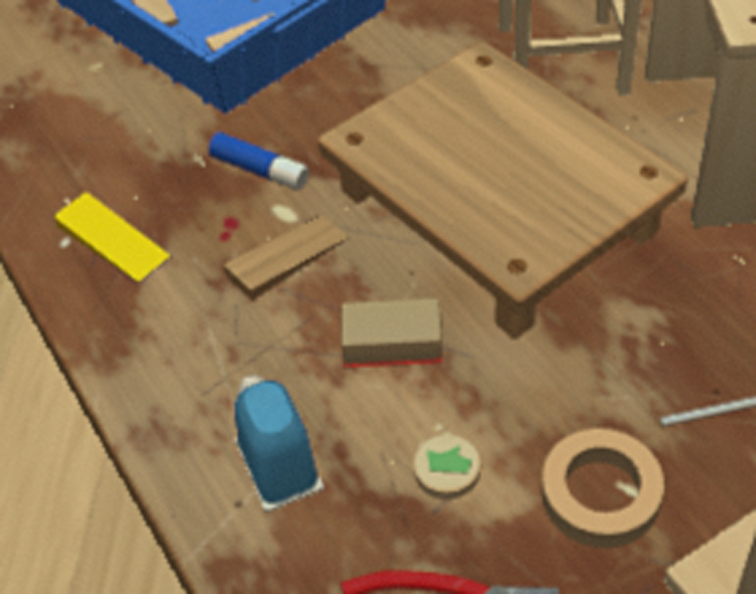

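```bash
cat >> h.py <<'E'
from scipy.optimize import least_squares
def Tf(q,P):
    c,s=np.cos(q[2]),np.sin(q[2]); P=np.atleast_2d(P).astype(float)
    return np.c_[q[0]+c*P[:,0]-s*P[:,1], q[1]+s*P[:,0]+c*P[:,1], P[:,2]]
def fit(obs,q0):  # obs: list of (pic, local pts, uv)
    f=lambda q:np.concatenate([(proj(p,x)-u) for p,L,U in obs for x,u in zip(Tf(q,L),U)])
    s=least_squares(f,q0); return s.x, s.fun.reshape(-1,2).round(1)
E
python3 - <<'E'
from h import *
t=viewer.grab_frame("top"); s=viewer.grab_frame("scene")
ten=[(-.073,.095,.07),(.073,.095,.07),(.073,-.095,.07),(-.073,-.095,.07)]
ut=np.array([(230,280),(220,109),(448,89),(467,259)])/3+[200,110]-.33
us=np.array([(354,139),(484,61),(649,172),(517,266)])/2.7+[160,120]-.33
for n,o in(("top",[(t,ten,ut)]),("scene",[(s,ten,us)]),("both",[(t,ten,ut),(s,ten,us)])):
    print("stool",n,*fit(o,[.6,0,0]))
q,_=fit([(t,ten,ut),(s,ten,us)],[.6,0,0])
# wedge top-face corners
w=[(.05,.018,.002),(.05,-.018,.002),(-.05,-.018,.016),(-.05,.018,.016)]
wt=np.array([(237,338),(279,337),(286,453),(244,458)])/3+[200,110]-.33
ws=np.array([(322,217),(347,238),(253,296),(226,265)])/2.7+[160,120]-.33
for n,o in(("top",[(t,w,wt)]),("scene",[(s,w,ws)]),("both",[(t,w,wt),(s,w,ws)])):
    print("wedge",n,*fit(o,[.5,0,0]))
g,_=fit([(t,w,wt),(s,w,ws)],[.5,0,0])
inv=lambda P:(P[:2]-q[:2])@np.array([[np.cos(q[2]),-np.sin(q[2])],[np.sin(q[2]),np.cos(q[2])]])
for nm,L in(("tip",(.05,0,0)),("heel",(-.05,0,0))):
    P=Tf(g,L)[0]; print(nm,P,"in stool",inv(P))
print("press",Tf(q,ten[0]))
for n,uv in(("glue",(246,228)),("sand",(336,234.7)),("tape",(414,220))):print(n,at(t,uv,.02))
print("bottle",at(t,(355,287),.03),"yellow",at(t,(242.6,285.6),.01))
E
```

```text
stool top [0.67513152 0.14242172 0.14842863] [[ 0.1  0. ]
 [-0.1 -0.1]
 [-0.   0. ]
 [-0.   0.1]]
stool scene [0.67305815 0.1444815  0.14811665] [[ 0.1 -0.1]
 [-0.  -0.1]
 [-0.1 -0. ]
 [ 0.   0.2]]
stool both [0.67388105 0.14350364 0.14799242] [[-0.4  0.5]
 [-0.5  0.3]
 [-0.5  0.5]
 [-0.5  0.6]
 [ 0.7  0. ]
 [ 0.5 -0. ]
 [ 0.5  0.1]
 [ 0.7  0.3]]
wedge top [0.50495239 0.20015149 0.15186315] [[ 0.   0.6]
 [ 0.1 -0.4]
 [ 0.2  0.1]
 [-0.4 -0.2]]
wedge scene [0.50261444 0.19964888 0.18493036] [[-0.2 -0.3]
 [ 1.   0.1]
 [-0.2 -1.2]
 [-0.5  1.3]]
wedge both [0.50369938 0.20004227 0.1675232 ] [[-0.3  1.2]
 [-0.2  0. ]
 [ 0.6  0.4]
 [-0.   0.4]
 [ 0.5 -0.5]
 [ 1.4  0.1]
 [-0.2 -1.6]
 [-0.3  0.7]]
tip [0.55299942 0.20837931 0.        ] in stool [-0.10999419  0.08199085]
heel [0.45439934 0.19170523 0.        ] in stool [-0.20997512  0.0800379 ]
press [[0.58767099 0.22670115 0.07      ]]
glue [0.53133947 0.303482   0.02      ]
sand [0.52766047 0.07821551 0.02      ]
tape [ 0.57595221 -0.11498557  0.02      ]
bottle [0.40421196 0.02677734 0.03      ] yellow [0.39133054 0.29892518 0.01      ]
```

Emit:
{"op": "play_rows", "data": {
  "commands": [
    [[1, -0.92, -0.985, 0, 0], [1, -0.92, -0.985, 0, 0], [1, -0.92, -0.985, 0, 0], [1, -0.92, -0.985, 0, 0], [1, -0.92, -0.985, 0, 0], [1, -0.92, -0.985, 0, 0], [1, -0.92, -0.985, 0, 0], [1, -0.92, -0.985, 0, 0], [1, -0.92, -0.985, 0, 0]]
  ],
  "grip_force": 30
}}

```text
clock: 1.45
tcp_pos: [0.291, 0.4213, 0.2318]
orientation: [0.372, 3.119, 0.001]
contact_force: [-0.8, 1.0, -0.1]
grip_width: 0.0
gripper_force: 0.0
```

Emit:
{"op": "play_rows", "data": {
  "commands": [
    [[1, -0.92, -0.985, 0.4, -0.25], [1, -0.92, -0.985, 0.4, -0.25], [1, -0.92, -0.985, 0.4, -0.25], [1, -0.92, -0.985, 0.4, -0.25], [1, -0.92, -0.985, 0.4, -0.25], [1, -0.92, -0.985, 0.4, -0.25], [1, -0.92, -0.985, 0.4, -0.25], [1, -0.92, -0.985, 0.4, -0.25], [1, -0.92, -0.985, 0.4, -0.25]]
  ]
}}

```text
clock: 2.2
tcp_pos: [0.4239, 0.1869, 0.1507]
orientation: [0.243, -3.131, 0.001]
contact_force: [0.5, -0.3, 0.1]
grip_width: -0.0001
gripper_force: 0.0
```

Emit:
{"op": "play_rows", "data": {
  "commands": [
    [[1, 0, 0, 0.55, 0], [1, 0, 0, 0.55, 0], [1, 0, 0, 0.55, 0], [1, 0, 0, 0.55, 0]]
  ]
}}

```text
clock: 2.53
tcp_pos: [0.4197, 0.1889, 0.0372]
orientation: [0.254, -3.124, 0.004]
contact_force: [-1.0, -1.5, 0.6]
grip_width: 0.0003
gripper_force: 0.0
```

Run:
```python
from h import *
o=get_obs(); print(o["tcp_pos"],o["contact_force"])
t=viewer.grab_frame("top"); s=viewer.grab_frame("scene")
a=cv2.resize(t["pixels"][185:305,240:340],None,fx=4,fy=4,interpolation=cv2.INTER_CUBIC)
b=cv2.resize(s["pixels"][150:270,210:310],None,fx=4,fy=4,interpolation=cv2.INTER_CUBIC)
cv2.imwrite("pics/c.png",np.hstack([a,b])[:,:,::-1])
print(proj(t,o["tcp_pos"]),proj(s,o["tcp_pos"]))
```

```text
[0.41966573 0.18890736 0.03724476] [-0.96064529 -1.45483476  0.56194922]
[287.36318076 276.24131137] [232.37323288 224.39196948]
```

View pics/c.png

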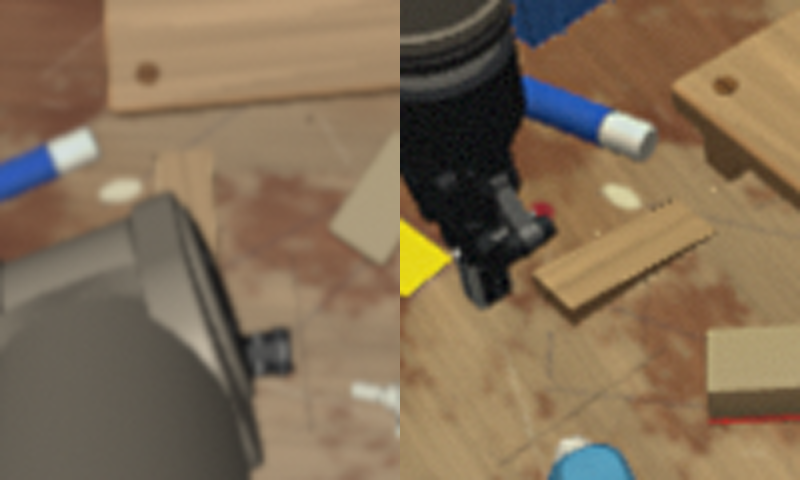

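Emit:
{"op": "play_rows", "data": {
  "commands": [
    [[1, 0, 0, 0.14, 0], [1, 0, 0, 0.14, 0], [1, 0, 0, 0.14, 0], [1, 0, 0, 0.14, 0], [1, 0, 0, 0.14, 0], [1, 0, 0, 0.14, 0]]
  ]
}}

```text
clock: 3.13
tcp_pos: [0.4241, 0.1883, 0.0147]
orientation: [-0.247, 3.13, 0.002]
contact_force: [-0.5, 0.1, -0.6]
grip_width: 0.0003
gripper_force: 0.0
```

```bash
cat > look.py <<'E'
from h import *
import sys
o=get_obs(); print("tcp",o["tcp_pos"].round(4),o["contact_force"].round(2))
s=viewer.grab_frame("scene"); L={d["score"]:d for d in viewer.trace(s,"wedge")}
w=[(.05,.018,.002),(.05,-.018,.002),(-.05,-.018,.016),(-.05,.018,.016),(-.05,-.018,0),(-.05,.018,0),(.05,.018,0),(.05,-.018,0)]
q=np.array([.67388,.1435,.148])
for sc,d in L.items():
    m=d["pixels"].astype(np.uint8); c=p0=s["pixels"][d["pixels"]].mean(0)
    if c[2]<50 or m.sum()>1500: continue
    def cost(g,img=False):
        u=np.array([proj(s,x) for x in Tf(g,w)]).astype(np.float32)
        h=cv2.convexHull(u)[:,0]; z=np.zeros((400*8,640*8),np.uint8) if 0 else np.zeros((120*8,160*8),np.uint8)
        cv2.fillConvexPoly(z,np.round((h-[190,150]+.5)*8).astype(np.int32),1)
        return np.abs(cv2.resize(z.astype(np.float32),(160,120),interpolation=cv2.INTER_AREA)-m[150:270,190:350]).sum()
    from scipy.optimize import minimize
    g0=np.array([float(x) for x in sys.argv[1:4]])
    b=minimize(cost,g0,method="Nelder-Mead",options=dict(initial_simplex=g0+np.array([[0,0,0],[.01,0,0],[0,.01,0],[0,0,.06]])))
    g=b.x; R=np.array([[np.cos(q[2]),-np.sin(q[2])],[np.sin(q[2]),np.cos(q[2])]])
    P=Tf(g,[(.05,0,0),(-.05,0,0)])[:,:2]
    print(round(sc,2),m.sum(),"wedge",g.round(4),"cost",b.fun,"tip,heel in stool",((P-q[:2])@R).round(4).tolist())
E
python3 look.py .5037 .2 .165
```

```text
tcp [0.4241 0.1883 0.0147] [-0.48  0.11 -0.56]
0.71 565 wedge [0.5038 0.2018 0.1966] cost 99.453125 tip,heel in stool [[-0.1097, 0.0852], [-0.2096, 0.0803]]
```

Emit:
{"op": "play_rows", "data": {
  "commands": [
    [[1, 0, 0, 0.035, 0], [1, 0, 0, 0.035, 0], [1, -0.03, 0.0, 0.035, 0], [1, -0.06, 0.0, 0.035, 0], [1, -0.08, 0.0, 0.035, 0], [1, -0.1, 0.0, 0.035, 0], [1, -0.12, 0.004, 0.035, 0], [1, -0.14, 0.008, 0.035, 0], [1, -0.16, 0.012, 0.035, 0], [1, -0.18, 0.016, 0.035, 0], [1, -0.2, 0.02, 0.035, 0], [1, -0.2, 0.02, 0.035, 0]]
  ]
}}

```text
clock: 4.23
tcp_pos: [0.4632, 0.1984, 0.0064]
orientation: [-0.248, 3.131, 0.001]
contact_force: [0.3, 0.8, -0.8]
grip_width: 0.0002
gripper_force: 0.0
```

```bash
python3 look.py .5237 .204 .165
```

```text
tcp [0.4632 0.1984 0.0064] [ 0.25  0.82 -0.81]
0.98 486 wedge [0.5226 0.2084 0.192 ] cost 165.109375 tip,heel in stool [[-0.0901, 0.0887], [-0.19, 0.0843]]
```

Emit:
{"op": "play_rows", "data": {
  "commands": [
    [[1, -0.02, 0.005, 0, 0], [1, -0.04, 0.01, 0, 0], [1, -0.055, 0.013, 0, 0], [1, -0.07, 0.015, 0, 0], [1, -0.07, 0.015, 0, 0]]
  ]
}}

```text
clock: 4.75
tcp_pos: [0.4764, 0.2035, 0.0064]
orientation: [-0.248, 3.131, 0.001]
contact_force: [0.5, -0.5, 1.0]
grip_width: -0.0002
gripper_force: 0.0
```

```bash
cat > force.py <<'E'
from h import *
q=np.array([.67388,.1435,.148]); F=[]
for i in range(8):
    p=viewer.grab_frame("scene"); o=get_obs(); F.append(o["contact_force"])
F=np.array(F); d=np.array([np.cos(.155),np.sin(.155),0])
print("tcp",o["tcp_pos"].round(4),"F",F.mean(0).round(2),"along",(F@d).mean().round(2),"sd",(F@d).std().round(2),"clock",o["clock"])
try:
    from glob import glob
    ref=np.load("ref.npy")
    D=cv2.absdiff(p["pixels"],ref)
except FileNotFoundError: np.save("ref.npy",p["pixels"]); ref=p["pixels"]
# stool motion: phase correlation on the seat region
a,b=[cv2.cvtColor(x[140:245,300:415],cv2.COLOR_RGB2GRAY).astype(np.float32) for x in(ref,p["pixels"])]
print("seat shift px",cv2.phaseCorrelate(a,b,cv2.createHanningWindow(a.shape[::-1],cv2.CV_32F)))
E
python3 force.py; python3 look.py .5365 .2105 .17
```

```text
tcp [0.4754 0.2031 0.0063] F [ 0.01  0.09 -0.28] along 0.03 sd 0.39 clock 5.15
seat shift px ((0.0, 0.0), 1.0)
tcp [0.4754 0.2031 0.0063] [-0.17 -0.18  0.08]
0.58 487 wedge [0.536  0.2127 0.2118] cost 157.453125 tip,heel in stool [[-0.0763, 0.0919], [-0.1761, 0.0855]]
```

Emit:
{"op": "play_rows", "data": {
  "commands": [
    [[1, -0.01, 0, 0, 0], [1, -0.02, 0, 0, 0], [1, -0.03, 0, 0, 0], [1, -0.03, 0, 0, 0], [1, -0.03, 0, 0, 0]]
  ]
}}

```text
clock: 5.67
tcp_pos: [0.4817, 0.2041, 0.0063]
orientation: [-0.247, 3.132, 0.0]
contact_force: [-0.5, 0.0, -0.3]
grip_width: 0.0
gripper_force: 0.0
```

```bash
python3 force.py
```

```text
tcp [0.4814 0.204  0.0063] F [ 0.09 -0.21  0.2 ] along 0.05 sd 0.5 clock 6.0667
seat shift px ((-0.03784244539729542, -0.023345886793293857), 1.02738538229907)
```

Emit:
{"op": "play_rows", "data": {
  "commands": [
    [[1, -0.01, 0, 0, 0], [1, -0.02, 0, 0, 0], [1, -0.02, 0, 0, 0], [1, -0.02, 0, 0, 0]]
  ]
}}

```text
clock: 6.4
tcp_pos: [0.4856, 0.2047, 0.0063]
orientation: [-0.248, 3.132, 0.0]
contact_force: [-0.4, -0.3, 0.2]
grip_width: 0.0002
gripper_force: 0.0
```

```bash
python3 force.py
```

```text
tcp [0.4853 0.2047 0.0063] F [-0.08  0.04  0.07] along -0.07 sd 0.59 clock 6.8
seat shift px ((-0.07973244112214672, -0.03797880453579694), 1.0088075935104748)
```

Emit:
{"op": "play_rows", "data": {
  "commands": [
    [[1, -0.01, 0, 0, 0], [1, -0.015, 0, 0, 0], [1, -0.015, 0, 0, 0], [1, -0.015, 0, 0, 0]]
  ]
}}

```text
clock: 7.13
tcp_pos: [0.4885, 0.2051, 0.0063]
orientation: [-0.248, 3.132, 0.0]
contact_force: [0.2, 0.3, 0.5]
grip_width: -0.0001
gripper_force: 0.0
```

```bash
sed -i 's/range(8)/range(5)/' force.py; python3 force.py
```

```text
tcp [0.4883 0.2051 0.0063] F [-0.06  0.2  -0.24] along -0.02 sd 0.26 clock 7.3833
seat shift px ((-0.024224807056043574, -0.012795014993713494), 1.03924212117254)
```

Emit:
{"op": "play_rows", "data": {
  "commands": [
    [[1, -0.01, 0, 0, 0], [1, -0.015, 0, 0, 0], [1, -0.015, 0, 0, 0], [1, -0.015, 0, 0, 0]]
  ]
}}

```text
clock: 7.72
tcp_pos: [0.4914, 0.2056, 0.0063]
orientation: [-0.248, 3.132, 0.0]
contact_force: [-0.4, -0.1, 0.4]
grip_width: -0.0001
gripper_force: 0.0
```

```bash
python3 force.py; python3 look.py .5515 .216 .17
```

```text
tcp [0.4913 0.2056 0.0063] F [-0.15  0.14  0.14] along -0.13 sd 0.47 clock 7.9667
seat shift px ((-0.017092963527716165, 0.028761209250191655), 1.0343027194341023)
tcp [0.4913 0.2056 0.0063] [ 0.64 -0.16 -0.02]
```

Emit:
{"op": "play_rows", "data": {
  "commands": [
    [[1, -0.01, 0, 0, 0], [1, -0.015, 0, 0, 0], [1, -0.015, 0, 0, 0], [1, -0.015, 0, 0, 0]]
  ]
}}

```text
clock: 8.4
tcp_pos: [0.4944, 0.2061, 0.0063]
orientation: [-0.248, 3.132, 0.0]
contact_force: [-0.0, -0.2, -0.1]
grip_width: 0.0004
gripper_force: 0.0
```

```bash
python3 force.py
```

```text
tcp [0.4942 0.2061 0.0063] F [ 0.26  0.02 -0.07] along 0.26 sd 0.34 clock 8.65
seat shift px ((-0.00030120868191829686, -0.009312520793855583), 1.032478302202107)
```

Emit:
{"op": "play_rows", "data": {
  "commands": [
    [[1, -0.01, 0, 0, 0], [1, -0.015, 0, 0, 0], [1, -0.015, 0, 0, 0], [1, -0.015, 0, 0, 0]]
  ]
}}

```text
clock: 8.98
tcp_pos: [0.4974, 0.2066, 0.0063]
orientation: [-0.248, 3.132, 0.0]
contact_force: [-0.0, -0.2, -0.6]
grip_width: -0.0
gripper_force: 0.0
```

```bash
python3 force.py
```

```text
tcp [0.4972 0.2066 0.0063] F [-0.15 -0.13  0.05] along -0.17 sd 0.6 clock 9.2333
seat shift px ((-0.03359349366982656, -0.04859024864846617), 1.0482955867861523)
```

Run:
```python
from h import *
s=viewer.grab_frame("scene")
cv2.imwrite("pics/d.png",cv2.resize(s["pixels"][150:240,225:345],None,fx=6,fy=6,interpolation=cv2.INTER_CUBIC)[:,:,::-1])
for P in Tf([.5562,.2155,.17],[(-.05,-.018,.016),(.05,-.018,.002)]): print((proj(s,P)-[225,150]+.5)*6)
```

```text
[281.03844099 379.54913241]
[487.54963728 268.64013675]
```

View pics/d.png

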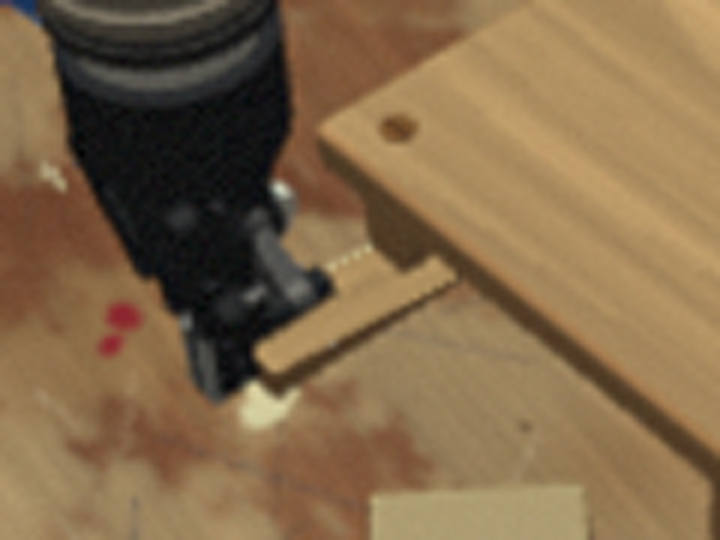

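Emit:
{"op": "play_rows", "data": {
  "commands": [
    [[1, -0.01, 0, 0, 0], [1, -0.015, 0, 0, 0], [1, -0.015, 0, 0, 0], [1, -0.015, 0, 0, 0]]
  ]
}}

```text
clock: 9.62
tcp_pos: [0.5004, 0.207, 0.0063]
orientation: [-0.248, 3.132, 0.0]
contact_force: [0.0, 0.6, 0.3]
grip_width: -0.0004
gripper_force: 0.0
```

```bash
python3 force.py
```

```text
tcp [0.5001 0.207  0.0063] F [ 0.24 -0.04 -0.08] along 0.23 sd 0.41 clock 9.8667
seat shift px ((-0.007018475086304932, 0.02004695920449251), 1.0165028748688874)
```

Emit:
{"op": "play_rows", "data": {
  "commands": [
    [[1, -0.01, 0, 0, 0], [1, -0.015, 0, 0, 0], [1, -0.015, 0, 0, 0], [1, -0.015, 0, 0, 0]]
  ]
}}

```text
clock: 10.2
tcp_pos: [0.5033, 0.2075, 0.0063]
orientation: [-0.248, 3.132, 0.0]
contact_force: [0.0, -0.4, -0.5]
grip_width: -0.0003
gripper_force: 0.0
```

```bash
python3 force.py
```

```text
tcp [0.5031 0.2075 0.0063] F [ 0.06 -0.05  0.48] along 0.05 sd 0.51 clock 10.45
seat shift px ((0.006846210480588866, -0.0024839742305502455), 1.0315431332882539)
```

Emit:
{"op": "play_rows", "data": {
  "commands": [
    [[1, -0.01, 0, 0, 0], [1, -0.015, 0, 0, 0], [1, -0.015, 0, 0, 0], [1, -0.015, 0, 0, 0]]
  ]
}}

```text
clock: 10.78
tcp_pos: [0.5062, 0.208, 0.0063]
orientation: [-0.248, 3.132, 0.0]
contact_force: [0.5, -0.1, -0.7]
grip_width: 0.0003
gripper_force: 0.0
```

```bash
python3 force.py
```

```text
tcp [0.5061 0.208  0.0063] F [-0.05  0.31 -0.18] along -0.01 sd 0.44 clock 11.0333
seat shift px ((-0.06761432403977352, 0.07474358859308694), 1.0360154228445924)
```

Emit:
{"op": "play_rows", "data": {
  "commands": [
    [[1, -0.005, 0, 0, 0], [1, -0.01, 0, 0, 0], [1, -0.01, 0, 0, 0], [1, -0.01, 0, 0, 0]]
  ]
}}

```text
clock: 11.37
tcp_pos: [0.5082, 0.2083, 0.0063]
orientation: [-0.248, 3.132, 0.0]
contact_force: [0.6, -0.2, 0.2]
grip_width: -0.0002
gripper_force: 0.0
```

```bash
python3 force.py
```

```text
tcp [0.508  0.2083 0.0063] F [-0.45 -0.12 -0.15] along -0.46 sd 0.18 clock 11.6167
seat shift px ((-0.010760939300510586, -0.045310589701017534), 1.0252061106540538)
```

Emit:
{"op": "play_rows", "data": {
  "commands": [
    [[1, -0.005, 0, 0, 0], [1, -0.01, 0, 0, 0], [1, -0.01, 0, 0, 0], [1, -0.01, 0, 0, 0]]
  ]
}}

```text
clock: 11.95
tcp_pos: [0.5099, 0.2085, 0.0063]
orientation: [0.248, -3.131, 0.0]
contact_force: [0.2, 0.3, 1.2]
grip_width: 0.0002
gripper_force: 0.5
```

```bash
python3 force.py
```

```text
tcp [0.5098 0.2085 0.0062] F [-1.22 -0.05  0.39] along -1.21 sd 0.36 clock 12.2
seat shift px ((0.0427592527039522, -0.040731938686228375), 1.0346854254051492)
```

Emit:
{"op": "play_rows", "data": {
  "commands": [
    [[1, -0.005, 0, 0, 0], [1, -0.01, 0, 0, 0], [1, -0.01, 0, 0, 0], [1, -0.01, 0, 0, 0]]
  ]
}}

```text
clock: 12.53
tcp_pos: [0.5108, 0.2086, 0.0061]
orientation: [0.248, -3.129, 0.001]
contact_force: [-5.3, -1.7, 3.1]
grip_width: -0.0001
gripper_force: 2.6
```

```bash
python3 force.py
```

```text
tcp [0.5108 0.2086 0.0061] F [-4.8  -0.76  3.46] along -4.86 sd 0.29 clock 12.7833
seat shift px ((0.024971977096249987, -0.07830065608002457), 1.070810737580429)
```

Emit:
{"op": "play_rows", "data": {
  "commands": [
    [[1, 0.04, 0, 0, 0], [1, 0.12, 0, 0, 0], [1, 0.12, 0, -0.1, 0], [1, 0.12, 0, -0.25, 0], [1, 0.12, 0, -0.4, 0], [1, 0.12, 0, -0.5, 0], [1, 0.12, 0, -0.5, 0], [1, 0, 0.015, -0.5, 0], [1, -0.2, 0.029, -0.5, 0], [1, -0.388, 0.029, -0.5, 0], [1, -0.388, 0.029, -0.5, 0], [1, -0.388, 0.029, -0.5, 0]]
  ]
}}

```text
clock: 13.78
tcp_pos: [0.5895, 0.2268, 0.1054]
orientation: [-0.246, 3.131, -0.0]
contact_force: [-1.0, -0.3, -0.3]
grip_width: -0.0001
gripper_force: 0.0
```

```bash
python3 force.py; python3 look.py .571 .2185 .17
python3 - <<'E'
from h import *
s=viewer.grab_frame("scene"); t=viewer.grab_frame("top")
a=cv2.resize(s["pixels"][150:240,225:345],None,fx=4,fy=4,interpolation=cv2.INTER_CUBIC)
b=cv2.resize(t["pixels"][150:240,240:320],None,fx=4,fy=4,interpolation=cv2.INTER_CUBIC)
cv2.imwrite("pics/e.png",np.hstack([a,b])[:,:,::-1])
E
```

```text
tcp [0.5866 0.2267 0.1061] F [ 0.26  0.19 -0.13] along 0.28 sd 0.4 clock 14.0333
seat shift px ((-0.04137139856599248, -0.10505245947045694), 1.0548944443832209)
tcp [0.5866 0.2267 0.1061] [ 0.38 -0.16  0.42]
0.6 404 wedge [0.5673 0.221  0.2006] cost 199.84375 tip,heel in stool [[-0.0441, 0.095], [-0.1439, 0.0897]]
```

View pics/e.png

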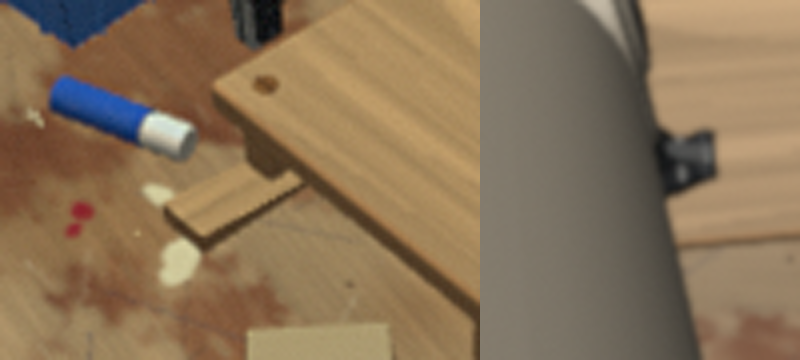

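Emit:
{"op": "play_rows", "data": {
  "commands": [
    [[1, 0, 0, 0.06, 0], [1, 0, 0, 0.12, 0], [1, 0, 0, 0.15, 0], [1, 0, 0, 0.165, 0], [1, 0, 0, 0.175, 0], [1, 0, 0, 0.18, 0], [1, 0, 0, 0.185, 0], [1, 0, 0, 0.185, 0], [1, 0, 0, 0.185, 0]]
  ]
}}

```text
clock: 14.98
tcp_pos: [0.587, 0.2265, 0.0701]
orientation: [0.247, -3.13, 0.0]
contact_force: [-5.6, -2.5, 8.4]
grip_width: -0.0003
gripper_force: 4.6
```

```bash
python3 force.py
```

```text
tcp [0.587  0.2265 0.0701] F [-5.62 -1.4   9.22] along -5.77 sd 0.27 clock 15.2333
seat shift px ((-0.06366743568803912, -0.09646455739353144), 1.031580122164738)
```

Emit:
{"op": "play_rows", "data": {
  "commands": [
    [[1, 0.003, 0, 0.0, 0], [1, 0.006, 0, 0.003, 0], [1, 0.006, 0.001, 0.005, 0], [1, 0.006, 0.001, 0.005, 0], [1, 0.006, 0.001, 0.005, 0]]
  ]
}}

```text
clock: 15.65
tcp_pos: [0.5869, 0.2266, 0.07]
orientation: [-0.247, 3.131, 0.0]
contact_force: [-4.3, -2.2, 12.4]
grip_width: -0.0002
gripper_force: 6.5
```

```bash
python3 force.py
```

```text
tcp [0.5869 0.2266 0.07  ] F [-4.37 -2.33 12.98] along -4.68 sd 0.5 clock 15.9
seat shift px ((-0.024474908015768904, -0.09595604333226504), 1.0407562370653505)
```

Emit:
{"op": "play_rows", "data": {
  "commands": [
    [[1, 0.004, 0, 0.0, 0], [1, 0.007, -0.003, 0, 0], [1, 0.007, -0.003, 0, 0], [1, 0.007, -0.003, 0, 0], [1, 0.007, -0.003, 0, 0]]
  ]
}}

```text
clock: 16.32
tcp_pos: [0.5869, 0.2265, 0.0701]
orientation: [-0.247, 3.129, 0.002]
contact_force: [-0.9, -0.9, 8.7]
grip_width: -0.0
gripper_force: 4.4
```

```bash
python3 force.py
python3 - <<'E'
from h import *
s=viewer.grab_frame("scene")
cv2.imwrite("pics/f.png",cv2.resize(s["pixels"][130:255,230:430],None,fx=4,fy=4,interpolation=cv2.INTER_CUBIC)[:,:,::-1])
E
```

```text
tcp [0.5869 0.2265 0.07  ] F [-1.02 -0.51  9.18] along -1.09 sd 0.28 clock 16.5667
seat shift px ((-0.032957610225260225, -0.04182823559278859), 1.0128226664331224)
```

View pics/f.png

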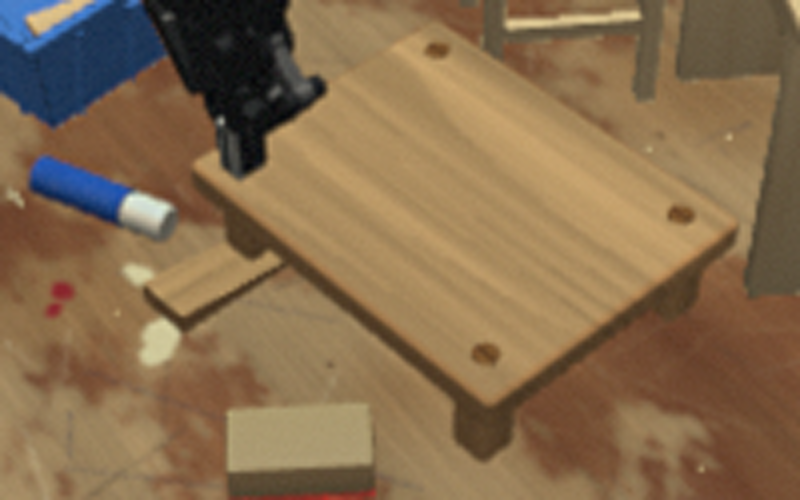

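The picture shows the fingers on the front-left tenon (crop about 240,170), the wedge under the leg (about 245,255), and the stool level and unmoved. I'm handing in.

```bash
python3 -c "
from h import *
print(r.hand_in()); o=get_obs(); print(o['clock'],o['contact_force'],o['tcp_pos'])"
```

```text
the job is handed in; nothing more can be done
None
the job is handed in; nothing more can be done
```

I pushed the wedge under the short front-left leg until it filled the gap, and handed the job in with the fingers pressing about 9 N on the seat above that leg; the stool looked level and unmoved, but no verdict came back.

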